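# Angle a framing bar past the post into its parking bay

### The job

Put the loose square aluminium bar away in the parking bay on the bench just by pushing it with the fingertips: work one end in behind the red-capped post, then push the other end round until the whole bar lies flush along the bay's back rail, between the two blue end stops. The bar stays flat on the bench all the time: do not take it between the fingers, lift it or tip it over. Leave the small bottle, the glue stick and the round dish where they stand, and finish with the hand clear of everything.

Things in the scene. Friction and masses are not known exactly. Their poses are not given: they have to be found in the camera images.
- bar: loose square aluminium framing bar with black end caps, 25 x 220 x 25 mm (x, y, z in its frame), about 0.3 kg, lying on the bench; origin in the centre of its underside, its y axis runs along its length; at the start it lies in front of the bay (on the robot's side), within 0.25 rad of parallel to the back rail, +y end to the left
- bar_end_a (a point): centre of the bar's +y end face, 12.5 mm above the bench when it lies flat (left end at the start)
- bar_end_b (a point): centre of the bar's -y end face (right end at the start)
- bay: parking bay fixed to the bench, open on the robot's side and with no floor plate: a back rail 30 mm high and two blue end stops 30 mm high and 12 mm thick. Origin in the middle of the rail's front face, at bench height; x points into the rail (away from the mouth), y along the rail to the left. Inner length between the stops 255 mm (y from -127.5 to 127.5 mm); the stops reach 60 mm forward of the rail's face (to x = -60 mm) and end in round noses
- post: fixed upright steel post, 20 mm diameter, 40 mm high with a red cap; origin at the centre of its foot on the bench. It stands in front of the left part of the bay, centred about 80 mm forward of the rail's face (x about -80 mm in the bay's frame) and 76 to 89 mm to the left of the bay's middle (y), so about 70 mm is clear between it and the rail, and the way in between the post and the right-hand stop is shorter than the bar: only the left end first, at an angle, goes in
- small_bottle: bystander: small white bottle with a dark green cap, 33 mm diameter, 64 mm high, standing behind the rail; origin at the centre of its foot
- glue_stick: bystander: upright glue stick with a red cap, 29 mm diameter, 96 mm high, standing to the right of the bay; origin at the centre of its foot
- dish: bystander: clear round dish with lid, 45 mm diameter, 13 mm high, to the left in front of the bay; origin at the centre of its underside

How it is judged:
At the end, for the whole second after the job is handed in: The bar lies flat and at rest on the bench inside the bay, behind the post and between the end stops, with no more than about 8 mm of gap between the back rail and the bar at either end; the bottle, glue stick and dish are within 25 mm of where they stood (x of bar_end_a in the frame of bay between -0.021 and 0 m and y of bar_end_a in the frame of bay between -0.131 and 0.131 m and x of bar_end_b in the frame of bay between -0.021 and 0 m and y of bar_end_b in the frame of bay between -0.131 and 0.131 m and height (world z) of bar below 0.006 m and angle between bar's own z axis and vertical below 0.08 rad and linear speed of bar below 0.02 m/s and distance of each of small_bottle, glue_stick, dish from where it was at the start of the episode below 0.025 m); the robot touches nothing.
It fails at once if the bar was lifted off the bench or tipped over (height (world z) of bar above 0.012 m or angle between bar's own z axis and vertical above 0.35 rad).
It fails at once if the bar was taken between the fingers (contact force between the fingers and bar above 1 N and x of the grasp point in the frame of bar between -0.01 and 0.01 m and y of the grasp point in the frame of bar between -0.112 and 0.112 m and z of the grasp point in the frame of bar below 0.038 m).
It fails at once if the bottle was displaced or knocked over (distance of small_bottle from where it was at the start of the episode above 0.025 m or angle between small_bottle's own z axis and vertical above 0.5 rad).
It fails at once if the glue stick was displaced or knocked over (distance of glue_stick from where it was at the start of the episode above 0.025 m or angle between glue_stick's own z axis and vertical above 0.5 rad).
It fails at once if the dish was displaced or knocked over (distance of dish from where it was at the start of the episode above 0.025 m or angle between dish's own z axis and vertical above 0.5 rad).
It also fails if it takes over 72 s, if anything falls off the work surface, if the arm or the gripper's body presses on something with over 40 N, if the wrist force passes 120 N, or if a joint passes its speed limit or range.

### The arm

A 7-joint arm with a two-finger parallel gripper is mounted at the origin on a cart in front of the work surface, level with it; the furniture and walls round the work are solid. World frame = base frame: x ahead of the robot, y to its left, z up, the work surface at z = 0. Lengths are in m, angles in rad, forces in N, time in s.
With the tool pointing down it reaches from about 0.35 to 0.9 m from the base axis. Payload 19.9 kg.
Tool frame: the origin (TCP) lies at the centre of the arm's flange, where the gripper is bolted on; the fingertips stand 199 mm ahead of it and the grasp point (between the pads) lies 180 mm ahead of it; z points along the fingers, y is the line along which they close (so a half turn about z gives the same grasp; the last joint's range is limited). The gripper opens to 94 mm and grips with 3 to 60 N. Pads are 16 mm wide; open, the fingers measure 119 mm over their backs; the gripper's body (75 mm by 177 mm) begins 78 mm behind the grasp point.
Start: joints at [1.202, 0.417, -0.01, 1.614, 0.005, 1.111, -0.053], TCP at [0.201, -0.592, 0.405] pointing down, gripper open.
Joint ranges: [-2.81, 2.81], [-0.39, 2.02], [-1.27, 1.25], [0.06, 2.57], [-1.19, 4.33], [0.19, 2], [-2.82, 2.82]. Speed limits (rad/s): [1.89, 1.89, 2.39, 2.39, 3.01, 3.01, 3.01].

### API

Orientations are given as a rotation vector (axis times angle).
In Python, from cell import sense, viewer, robot gives the robot as it stands.
- The arm moves only by the tool send_rows, never from a script. Its argument "targets" is a list of rows, each a list of 3 entries, a list of its own where there are three numbers: the shift along the tool's x, y, z as a fraction of full scale, then the turn about the tool's z as a fraction of full scale, then the opening in per cent of the stroke, from 0 (shut) to 100 (fully open). In form: [[[dx, dy, dz], yaw, hand], ...]. A call has exactly 8 rows; each row shifts and turns the commanded pose from where the row before left it, along the tool's axes as they then stand; what a row does not reach is not made up. Full scale, the value 1, is 0.03 m for a shift and pi rad for a turn. A row lasts 1/10 s, in which the tool goes at most 50 mm and 8.59 degrees, less where a joint would pass 70% of its speed; a pose out of reach is approached as far as the arm can. A call with a number of a shift or a turn outside -1 to 1 is refused whole. A call with a gripper value outside its range is refused whole. The fingers move at their own pace and stop on an object; the grip force is fixed at half the most. Time passes only in rows, so rows that do not move let the fingers close, or fill a call up. It gives the time, the measured TCP pose, the force, the opening and the grip force at its end, in the units of the state.
- sense(): the state, without advancing time (a new reading comes with each control period).
- viewer.get_image(name): name is "scene" or "top" or "wrist"; returns (picture, depth): 480x640x3 uint8, red, green, blue; 480x640 float32, m along the optical axis (not along the pixel's ray), 0 where there is no reading.
- viewer.camera_model(name): a dict with "intrinsics" (3x3 intrinsics, pixels), "k1" (the pictures are not rectified: a ray, as slopes to the right and down, at radius r is drawn at 1 + k1 r^2 times it, then the intrinsics apply), "world_to_cam" (4x4, takes a point from world to camera coordinates); the wrist camera has in their place "T_tool_cam" (4x4, takes a point from camera to tool coordinates, whose origin is the TCP and whose axes are the flange's). Camera axes: x right, y up, looking along -z (the intrinsics and any distortion apply to the point x, -y, -z); pixel columns grow to the right and rows downward; lengths in m; the calibration is good to about 2 mm. A picture is of the moment at which its call begins: read the wrist's pose just before it. camera_model takes no time and is no camera call.
- robot.sign_off(): hands the job in; it is judged then, once.
The state is a dict: "t": time; "joints": joint angles; "joint_vel": joint speeds; "joint_torque": joint torques, N m; "ee_pos": TCP position; "tool_rot": TCP orientation; "contact_force": force on the tool from outside, world axes, zero at the start; "moment": the same for the moment, N m; "width": finger opening in m; "grip_force": force on a finger pad.
Only numpy, scipy, OpenCV 4.12 (cv2) and the standard library are available. Lean on these libraries where they do the work, as an engineer would, in place of code of your own. Each camera call takes 0.05 s, during which the arm holds its last target. There are 200 camera calls.

## Working session

There is one attempt and no reset: what is moved stays moved. The work goes in short steps, Python scripts to look and compute and a tool call to move; the robot and the scene stay as the last step left them, time stands still between calls to the robot, and variables do not carry over. Pictures are saved under pics/ and viewed, at most 10 in all, crops included, and the job is handed in when it is done.

Besides the shell and the picture viewer there is one more tool, called after "Call:" as name(argument=value, ...) on one line, values as JSON. send_rows: Moves the arm, as the interface text tells. Shift numbers are shares of 0.03 m and turn numbers shares of pi rad, none past 1 either way. Its arguments: {"type":"object","properties":{"targets":{"type":"array","items":{"type":"array"}}},"required":["targets"]}

```bash
mkdir -p pics; cat > h.py <<'E'
import numpy as np, cv2
from cell import sense, viewer, robot
def snap(cam,name):
    im,d=viewer.get_image(cam); cv2.imwrite(f'pics/{name}.png',im[:,:,::-1]); np.save(f'pics/{name}.npy',d); return im,d
def pix2w(cam,u,v,z):
    m=viewer.camera_model(cam);K=m['intrinsics'];k=m['k1']
    a=np.array([(u-K[0][2])/K[0][0],(v-K[1][2])/K[1][1]]);s=a.copy()
    for _ in range(20): s=a/(1+k*(s@s))
    ray=np.array([s[0],-s[1],-1.]);T=np.linalg.inv(np.array(m['world_to_cam']))
    r=T[:3,:3]@ray;o=T[:3,3]
    return o+r*(z-o[2])/r[2]
E
python3 - <<'E'
from h import *
snap('top','top0');snap('scene','sc0')
s=sense();print(s)
print(viewer.camera_model('top'))
E
```

```text
{'t': 0.1, 'joints': array([ 1.20148204,  0.41790194, -0.01029101,  1.61408854,  0.00470435,
        1.11071751, -0.05302   ]), 'joint_vel': array([-0.0010761 , -0.00097424, -0.0005695 , -0.00197041, -0.00347222,
        0.00017878,  0.00070987]), 'joint_torque': array([ 1.10103883e-03, -8.52580047e+01,  6.39852639e-01, -4.26693499e+01,
       -4.89534927e-02,  1.62858423e-02,  1.52110806e-05]), 'ee_pos': array([ 0.20119572, -0.59160736,  0.40410618]), 'tool_rot': array([-3.09844835e+00, -5.12421539e-01,  4.24663955e-04]), 'contact_force': array([ 0.15278588, -0.57401274,  0.36365731]), 'moment': array([ 0.00686069, -0.0130602 ,  0.02205732]), 'grip_force': 0.0, 'width': 0.09402733415422383}
{'intrinsics': array([[443.22171601,   0.        , 318.28398093],
       [  0.        , 443.22171601, 240.0288565 ],
       [  0.        ,   0.        ,   1.        ]]), 'k1': -0.0875556911339372, 'world_to_cam': array([[ 0.02860882, -0.99947737, -0.0150506 ,  0.09499917],
       [ 0.99784119,  0.02766507,  0.05956173, -0.66329576],
       [-0.05911423, -0.0167221 ,  0.99811116, -0.85817441],
       [ 0.        ,  0.        ,  0.        ,  1.        ]])}
```

View pics/top0.png

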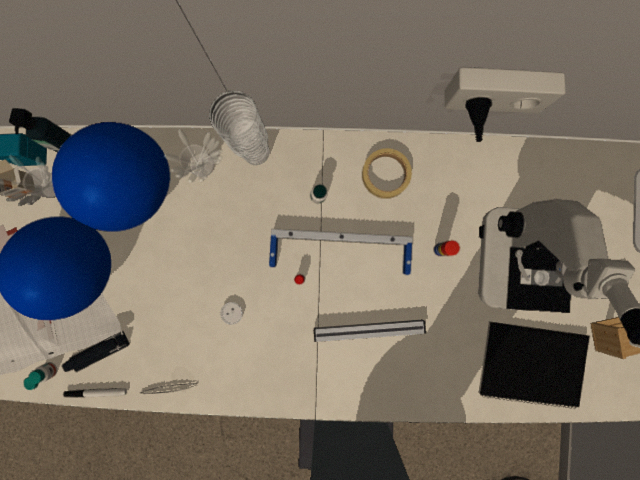

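```bash
python3 - <<'E'
import cv2
i=cv2.imread('pics/top0.png')[205:350,215:475]
cv2.imwrite('pics/c0.png',cv2.resize(i,None,fx=3,fy=3,interpolation=cv2.INTER_CUBIC))
E
```

```text
(no output)
```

View pics/c0.png

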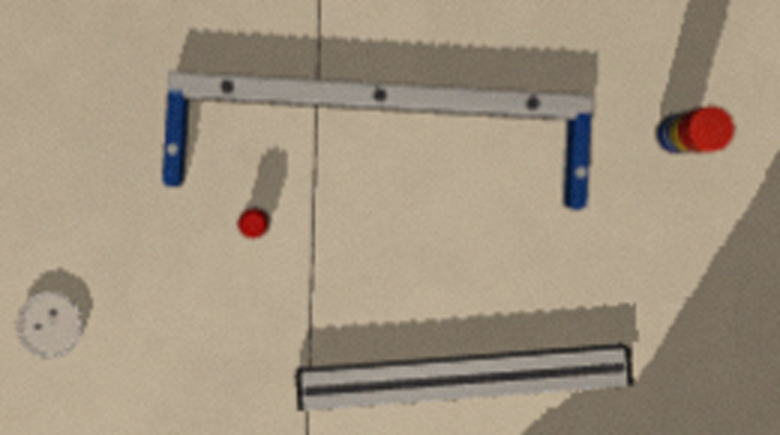

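View pics/sc0.png

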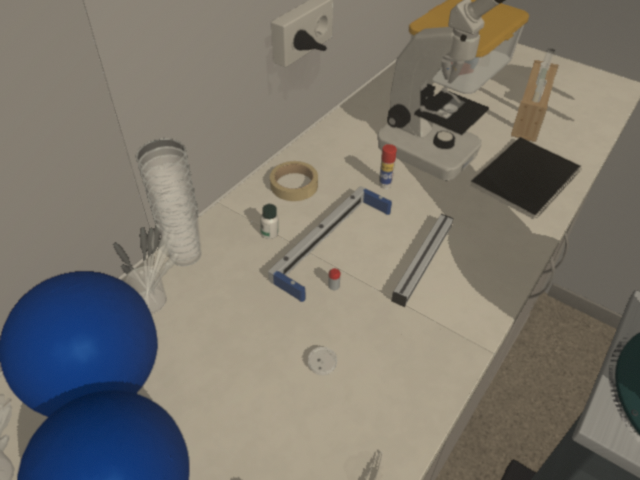

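```bash
cat >> h.py <<'E'
def P(u,v,z,cam='top'): return pix2w(cam,215+(u+.5)/3-.5,205+(v+.5)/3-.5,z)[:2]
E
python3 - <<'E'
from h import *
np.set_printoptions(precision=4,suppress=True)
for n,u,v,z in [('barTL',299,370,.025),('barTR',628,346,.025),('barBR',632,384,.025),('barBL',300,409,.025),
 ('post',253,223,.04),('dish',50,324,.013),('glue',710,129,.096),
 ('railFL',187,98,.03),('railFR',570,117,.03),('railBL',170,72,.03),('railBR',592,97,.03),
 ('LstopNose',173,186,.03),('LstopInner',184,150,.03),('RstopNose',576,209,.03),('RstopInner',567,160,.03),('Lout',164,150,.03),('Rout',589,160,.03)]:
    print(n,P(u,v,z))
print(np.linalg.inv(viewer.camera_model('top')['world_to_cam'])[:3,3])
print(pix2w('top',319,190,.064))
m=viewer.camera_model('wrist');print(m)
E
```

```text
barTL [0.4876 0.1164]
barTR [ 0.5089 -0.098 ]
barBR [ 0.4842 -0.1012]
barBL [0.4622 0.115 ]
post [0.5828 0.1484]
dish [0.5107 0.2832]
glue [ 0.6487 -0.1296]
railFL [0.6629 0.1948]
railFR [ 0.6573 -0.0561]
railBL [0.6796 0.2066]
railBR [ 0.6708 -0.0703]
LstopNose [0.605 0.202]
LstopInner [0.6287 0.1956]
RstopNose [ 0.5975 -0.0611]
RstopInner [ 0.6292 -0.0546]
Lout [0.6284 0.2087]
Rout [ 0.6296 -0.069 ]
[0.6084 0.0989 0.8975]
[0.753  0.1143 0.064 ]
{'intrinsics': array([[403.6383,   0.    , 322.097 ],
       [  0.    , 403.6383, 242.9786],
       [  0.    ,   0.    ,   1.    ]]), 'k1': -0.08459084667419767, 'T_tool_cam': array([[-0.0005,  0.9644,  0.2646,  0.0772],
       [ 1.    ,  0.0004,  0.0004,  0.0011],
       [ 0.0003,  0.2646, -0.9644,  0.0197],
       [ 0.    ,  0.    ,  0.    ,  1.    ]])}
```

```bash
cat >> h.py <<'E'
from scipy.spatial.transform import Rotation as Ro
O=np.array([.660,.0700]);TH=-.026
def b2w(x,y): return O+np.array([[np.cos(TH),-np.sin(TH)],[np.sin(TH),np.cos(TH)]])@[x,y]
def w2b(p): return np.array([[np.cos(TH),np.sin(TH)],[-np.sin(TH),np.cos(TH)]])@(np.array(p)-O)
def cur():
    s=sense();R=Ro.from_rotvec(s['tool_rot']).as_matrix()
    return np.r_[s['ee_pos'],np.arctan2(R[1,0],R[0,0])]
def plan(wps):
    "wps: list of (x,y,z,heading,nrows) world; prints rounded rows"
    p=cur();rows=[]
    for *t,n in wps:
        s=p.copy()
        for k in range(1,n+1):
            g=s+(np.array(t)-s)*k/n;d=g-p;h=p[3];c,q=np.cos(h),np.sin(h)
            v=np.array([c*d[0]+q*d[1],q*d[0]-c*d[1],-d[2]])/.03
            v=np.round(v,2);y=round(-d[3]/np.pi,3);rows.append((v.tolist(),y))
            p=p+np.r_[(c*v[0]+q*v[1])*.03,(q*v[0]-c*v[1])*.03,-v[2]*.03,-y*np.pi]
            if max(abs(v))>1 or abs(y)>.0477: print('LIMIT')
    for i,r in enumerate(rows): print(i%8,r)
E
python3 - <<'E'
from h import *
np.set_printoptions(precision=4,suppress=True)
C=np.array([.4857,.008]);n=np.array([np.cos(.099),np.sin(.099)]);print(w2b(C))
a=C-.048*n
print(cur(),a)
plan([(*a,.405,.099,24),(*a,.207,.099,8)])
E
```

```text
[-0.1726 -0.0665]
[ 0.2012 -0.5916  0.4041  0.3278] [0.4379 0.0033]
0 ([0.58, -0.68, -0.0], np.float64(0.003))
1 ([0.57, -0.68, -0.0], np.float64(0.003))
2 ([0.56, -0.69, -0.0], np.float64(0.003))
3 ([0.56, -0.69, -0.0], np.float64(0.003))
4 ([0.55, -0.7, -0.01], np.float64(0.003))
5 ([0.55, -0.7, 0.0], np.float64(0.003))
6 ([0.54, -0.71, 0.0], np.float64(0.003))
7 ([0.53, -0.71, 0.0], np.float64(0.003))
0 ([0.52, -0.72, -0.0], np.float64(0.003))
1 ([0.52, -0.72, -0.0], np.float64(0.003))
2 ([0.51, -0.73, -0.0], np.float64(0.003))
3 ([0.5, -0.73, -0.0], np.float64(0.003))
4 ([0.5, -0.74, -0.01], np.float64(0.003))
5 ([0.49, -0.74, 0.0], np.float64(0.003))
6 ([0.49, -0.75, 0.0], np.float64(0.004))
7 ([0.47, -0.75, 0.0], np.float64(0.003))
0 ([0.47, -0.75, -0.0], np.float64(0.003))
1 ([0.46, -0.77, -0.0], np.float64(0.003))
2 ([0.45, -0.76, -0.0], np.float64(0.003))
3 ([0.44, -0.77, -0.0], np.float64(0.003))
4 ([0.44, -0.77, -0.01], np.float64(0.003))
5 ([0.43, -0.78, 0.0], np.float64(0.003))
6 ([0.43, -0.78, 0.0], np.float64(0.003))
7 ([0.41, -0.79, 0.0], np.float64(0.003))
0 ([0.0, -0.0, 0.83], np.float64(-0.0))
1 ([0.0, -0.0, 0.82], np.float64(-0.0))
2 ([0.0, -0.0, 0.83], np.float64(-0.0))
3 ([0.0, -0.0, 0.82], np.float64(-0.0))
4 ([0.0, -0.0, 0.83], np.float64(-0.0))
5 ([0.0, -0.0, 0.82], np.float64(-0.0))
6 ([0.0, -0.0, 0.83], np.float64(-0.0))
7 ([0.0, -0.0, 0.82], np.float64(-0.0))
```

Call:
send_rows(targets=[[[0.58, -0.68, 0], 0.003, 100], [[0.57, -0.68, 0], 0.003, 100], [[0.56, -0.69, 0], 0.003, 100], [[0.56, -0.69, 0], 0.003, 100], [[0.55, -0.7, 0], 0.003, 100], [[0.55, -0.7, 0], 0.003, 100], [[0.54, -0.71, 0], 0.003, 100], [[0.53, -0.71, 0], 0.003, 100]])

```text
t: 0.9
ee_pos: [0.2805, -0.3922, 0.4045]
tool_rot: [-3.116, -0.395, 0.0]
contact_force: [0.1, 0.3, -0.3]
width: 0.0941
grip_force: 0.0
```

Call:
send_rows(targets=[[[0.52, -0.72, 0], 0.003, 100], [[0.52, -0.72, 0], 0.003, 100], [[0.51, -0.73, 0], 0.003, 100], [[0.5, -0.73, 0], 0.003, 100], [[0.5, -0.74, 0], 0.003, 100], [[0.49, -0.74, 0], 0.003, 100], [[0.49, -0.75, 0], 0.003, 100], [[0.47, -0.75, 0], 0.003, 100]])

```text
t: 1.7
ee_pos: [0.3592, -0.1939, 0.4046]
tool_rot: [-3.129, -0.277, 0.0]
contact_force: [-0.3, -0.9, -0.2]
width: 0.094
grip_force: 0.0
```

Call:
send_rows(targets=[[[0.47, -0.75, 0], 0.003, 100], [[0.46, -0.77, 0], 0.003, 100], [[0.45, -0.76, 0], 0.003, 100], [[0.44, -0.77, 0], 0.003, 100], [[0.44, -0.77, 0], 0.003, 100], [[0.43, -0.78, 0], 0.003, 100], [[0.43, -0.78, 0], 0.003, 100], [[0.41, -0.79, 0], 0.003, 100]])

```text
t: 2.5
ee_pos: [0.4374, 0.0044, 0.4046]
tool_rot: [-3.138, -0.159, 0.0]
contact_force: [1.0, -0.7, 0.1]
width: 0.094
grip_force: 0.0
```

```bash
python3 - <<'E'
from h import *
np.set_printoptions(precision=4,suppress=True)
print(sense()['t'],cur()); s=sense()
im,d=snap('wrist','w1')
E
```

```text
2.5 [0.4374 0.0044 0.4046 0.1011]
```

View pics/w1.png

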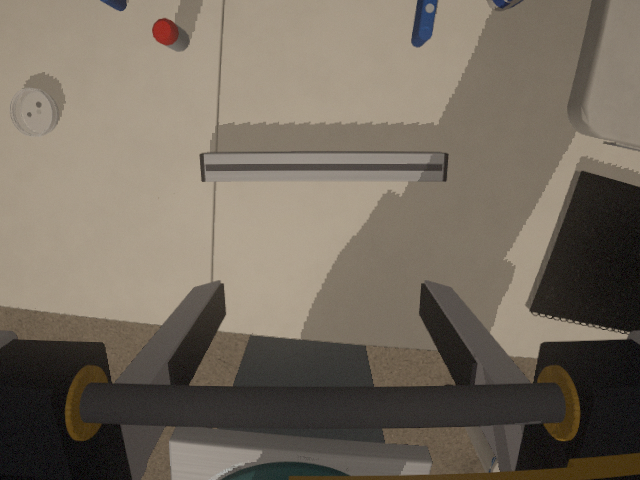

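```bash
python3 - <<'E'
from h import *
np.set_printoptions(precision=4,suppress=True)
m=viewer.camera_model('wrist');K=m['intrinsics'];T=m['T_tool_cam'];s=sense();R=Ro.from_rotvec(s['tool_rot']).as_matrix()
for u,v in [(203,153),(446,153),(447,180),(203,181),(165,32)]:
    z=.04 if v==32 else .025
    a=np.array([(u-K[0,2])/K[0,0],(v-K[1,2])/K[1,1]]);q=a.copy()
    for _ in range(20):q=a/(1+m['k1']*(q@q))
    r=R@T[:3,:3]@[q[0],-q[1],-1];o=R@T[:3,3]+s['ee_pos'];print((o+r*(z-o[2])/r[2])[:2])
C=np.array([.4857,.008]);c=cur()
a=C-.024*np.array([np.cos(.099),np.sin(.099)])
wp=[(c[0],c[1],.207,.099,8),(*a,.207,.099,8)]
b0=np.array([-.1726,-.0665])
for k in range(1,5):
    f=k/4;bx=-.1726+f*.075;by=-.0665-.0145*f*f;h=.099-f*.525
    wp.append((*(b2w(bx,by)-.0205*np.array([np.cos(h),np.sin(h)])),.207,h,4))
plan(wp)
E
```

```text
[0.4884 0.1182]
[ 0.5106 -0.095 ]
[ 0.4872 -0.1   ]
[0.4637 0.1173]
[0.5832 0.1493]
0 ([0.0, 0.0, 0.82], np.float64(0.0))
1 ([0.0, 0.0, 0.83], np.float64(0.0))
2 ([0.0, 0.0, 0.82], np.float64(0.001))
3 ([0.0, 0.0, 0.83], np.float64(-0.0))
4 ([0.0, 0.0, 0.82], np.float64(-0.0))
5 ([0.0, 0.0, 0.82], np.float64(0.0))
6 ([0.0, 0.0, 0.83], np.float64(0.0))
7 ([0.0, 0.0, 0.82], np.float64(0.001))
0 ([0.1, 0.02, 0.0], np.float64(-0.0))
1 ([0.09, 0.02, 0.0], np.float64(-0.0))
2 ([0.1, 0.02, 0.0], np.float64(-0.0))
3 ([0.1, 0.01, 0.0], np.float64(-0.0))
4 ([0.09, 0.02, 0.0], np.float64(-0.0))
5 ([0.1, 0.02, 0.0], np.float64(-0.0))
6 ([0.1, 0.02, 0.0], np.float64(-0.0))
7 ([0.09, 0.02, 0.0], np.float64(-0.0))
0 ([0.19, 0.0, 0.0], np.float64(0.01))
1 ([0.18, 0.0, 0.0], np.float64(0.011))
2 ([0.19, -0.01, 0.0], np.float64(0.01))
3 ([0.18, -0.01, 0.0], np.float64(0.01))
4 ([0.16, -0.0, 0.0], np.float64(0.011))
5 ([0.16, -0.01, 0.0], np.float64(0.01))
6 ([0.15, -0.01, 0.0], np.float64(0.011))
7 ([0.16, -0.01, 0.0], np.float64(0.01))
0 ([0.16, -0.01, 0.0], np.float64(0.01))
1 ([0.16, -0.01, 0.0], np.float64(0.011))
2 ([0.16, -0.02, 0.0], np.float64(0.01))
3 ([0.17, -0.02, 0.0], np.float64(0.011))
4 ([0.16, -0.01, 0.0], np.float64(0.01))
5 ([0.17, -0.02, 0.0], np.float64(0.011))
6 ([0.16, -0.02, 0.0], np.float64(0.01))
7 ([0.17, -0.03, 0.0], np.float64(0.011))
```

Call:
send_rows(targets=[[[0, 0, 0.82], 0, 100], [[0, 0, 0.83], 0, 100], [[0, 0, 0.82], 0.001, 100], [[0, 0, 0.83], 0, 100], [[0, 0, 0.82], 0, 100], [[0, 0, 0.82], 0, 100], [[0, 0, 0.83], 0, 100], [[0, 0, 0.82], 0.001, 100]])

```text
t: 3.35
ee_pos: [0.437, 0.0032, 0.2059]
tool_rot: [-3.138, -0.15, 0.001]
contact_force: [0.2, -0.7, -0.8]
width: 0.0941
grip_force: 0.0
```

Call:
send_rows(targets=[[[0.1, 0.02, 0], 0, 100], [[0.1, 0.02, 0], 0, 100], [[0.1, 0.02, 0], 0, 100], [[0.1, 0.02, 0], 0, 100], [[0.1, 0.02, 0], 0, 100], [[0.1, 0.02, 0], 0, 100], [[0.1, 0.02, 0], 0, 100], [[0.1, 0.02, 0], 0, 100]])

```text
t: 4.15
ee_pos: [0.4619, 0.0009, 0.207]
tool_rot: [-3.138, -0.15, -0.0]
contact_force: [-0.2, -0.0, 0.2]
width: 0.0941
grip_force: 0.0
```

Call:
send_rows(targets=[[[0.19, 0, 0], 0.01, 100], [[0.18, 0, 0], 0.011, 100], [[0.18, -0.01, 0], 0.01, 100], [[0.18, -0.01, 0], 0.01, 100], [[0.16, 0, 0], 0.011, 100], [[0.16, -0.01, 0], 0.01, 100], [[0.15, -0.01, 0], 0.011, 100], [[0.16, -0.01, 0], 0.01, 100]])

```text
t: 4.95
ee_pos: [0.5027, 0.0019, 0.2069]
tool_rot: [-3.13, 0.264, 0.0]
contact_force: [-1.1, 0.1, -0.8]
width: 0.0941
grip_force: 0.6
```

Call:
send_rows(targets=[[[0.16, -0.01, 0], 0.01, 100], [[0.16, -0.01, 0], 0.011, 100], [[0.16, -0.02, 0], 0.01, 100], [[0.17, -0.02, 0], 0.011, 100], [[0.16, -0.01, 0], 0.01, 100], [[0.17, -0.02, 0], 0.011, 100], [[0.16, -0.02, 0], 0.01, 100], [[0.16, -0.02, 0], 0.011, 100]])

```text
t: 5.75
ee_pos: [0.5412, -0.0052, 0.2069]
tool_rot: [-3.069, 0.673, 0.0]
contact_force: [-0.8, 1.1, -0.5]
width: 0.0938
grip_force: 0.8
```

```bash
python3 - <<'E'
from h import *
np.set_printoptions(precision=4,suppress=True)
print(sense()['t'],cur(),w2b(cur()[:2]))
im,d=snap('top','t2')
im,_=viewer.get_image('scene')
i=cv2.imread('pics/t2.png')[205:350,215:475]
cv2.imwrite('pics/c2.png',cv2.resize(i,None,fx=3,fy=3,interpolation=cv2.INTER_CUBIC))
E
```

```text
5.75 [ 0.5412 -0.0052  0.2069 -0.432 ] [-0.1168 -0.0783]
```

View pics/c2.png

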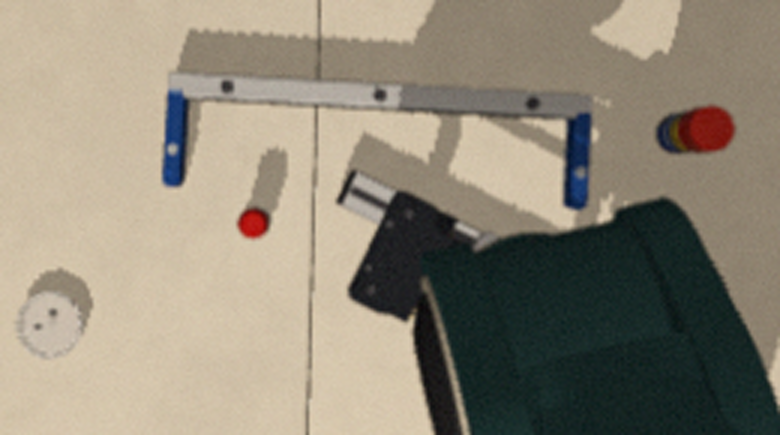

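```bash
python3 - <<'E'
from h import *
np.set_printoptions(precision=4,suppress=True)
A=P(353,169,.025);B=P(337,201,.025);print(w2b(A),w2b(B),w2b((A+B)/2))
d=A-B;print('heading',np.arctan2(d[1],d[0]))
c=cur();h=-.43;n=np.array([np.cos(h),np.sin(h)]);l=np.array([-n[1],n[0]])
E=(A+B)/2;ctr=E-.11*l;print('ctr by end',w2b(ctr),'ctr by tcp axis', 'perp gap',(ctr-c[:2])@n,'along',(ctr-c[:2])@l)
r=c[:2]-.03*n; ctr2=c[:2]+.0205*n+((ctr-c[:2])@l)*l
end=ctr2-.11*l
print('ctr2',w2b(ctr2))
print('joints',sense()['joints'])
p1=end-.0325*l-.05*n; p2=end-.0325*l
plan([(*r,.207,c[3],3),(*p1,.207,h,7),(*p2,.207,h,6)])
E
```

```text
[-0.0408  0.0137] [-0.0623  0.0231] [-0.0515  0.0184]
heading -0.4364888767278587
ctr by end [-0.0948 -0.0828] ctr by tcp axis perp gap 0.021690206323138523 along 0.004566030068612748
ctr2 [-0.0959 -0.0823]
joints [ 0.1773  0.5609 -0.2791  1.9491  0.2407  0.6626 -2.2541]
0 ([-0.33, 0.0, 0.0], np.float64(-0.0))
1 ([-0.34, 0.0, 0.0], np.float64(-0.0))
2 ([-0.33, 0.0, 0.0], np.float64(-0.0))
3 ([0.0, 0.66, 0.0], np.float64(-0.0))
4 ([0.01, 0.65, 0.0], np.float64(-0.0))
5 ([-0.0, 0.66, 0.0], np.float64(-0.0))
6 ([0.0, 0.66, 0.0], np.float64(-0.0))
7 ([0.01, 0.66, 0.0], np.float64(-0.0))
0 ([-0.0, 0.65, 0.0], np.float64(-0.0))
1 ([0.0, 0.66, 0.0], np.float64(-0.0))
2 ([0.28, -0.0, 0.0], np.float64(-0.0))
3 ([0.28, -0.0, 0.0], np.float64(-0.0))
4 ([0.27, -0.0, 0.0], np.float64(-0.0))
5 ([0.28, -0.0, 0.0], np.float64(-0.0))
6 ([0.28, -0.0, 0.0], np.float64(-0.0))
7 ([0.28, -0.0, 0.0], np.float64(-0.0))
```

Call:
send_rows(targets=[[[-0.33, 0, 0], 0, 100], [[-0.34, 0, 0], 0, 50], [[-0.33, 0, 0], 0, 0], [[0, 0.66, 0], 0, 0], [[0, 0.66, 0], 0, 0], [[0, 0.66, 0], 0, 0], [[0, 0.66, 0], 0, 0], [[0, 0.66, 0], 0, 0]])

```text
t: 6.65
ee_pos: [0.4713, -0.0829, 0.2071]
tool_rot: [3.07, -0.668, 0.0]
contact_force: [0.5, 0.6, 0.4]
width: 0.0411
grip_force: 0.0
```

Call:
send_rows(targets=[[[0, 0.66, 0], 0, 0], [[0, 0.66, 0], 0, 0], [[0.28, 0, 0], 0, 0], [[0.28, 0, 0], 0, 0], [[0.28, 0, 0], 0, 0], [[0.28, 0, 0], 0, 0], [[0.28, 0, 0], 0, 0], [[0.28, 0, 0], 0, 0]])

```text
t: 7.45
ee_pos: [0.5025, -0.1396, 0.2069]
tool_rot: [-3.07, 0.668, 0.0]
contact_force: [0.9, 0.3, -0.2]
width: 0.0003
grip_force: 0.0
```

Call:
send_rows(targets=[[[0, -0.3, 0], 0, 0], [[0, -0.3, 0], 0, 0], [[0, -0.3, 0], 0, 0], [[0, -0.3, 0], 0, 0], [[0, -0.3, 0], 0, 0], [[0, -0.3, 0], 0, 0], [[0, -0.3, 0], 0, 0], [[0, -0.3, 0], 0, 0]])

```text
t: 8.25
ee_pos: [0.532, -0.0735, 0.207]
tool_rot: [-3.069, 0.669, 0.0]
contact_force: [-0.5, -1.0, -1.1]
width: 0.0008
grip_force: 0.7
```

```bash
python3 - <<'E'
from h import *
np.set_printoptions(precision=4,suppress=True)
print(sense()['t'],cur(),w2b(cur()[:2]),sense()['contact_force'],sense()['width'])
im,d=snap('top','t3')
i=cv2.imread('pics/t3.png')[205:350,215:475]
cv2.imwrite('pics/c3.png',cv2.resize(i,None,fx=3,fy=3,interpolation=cv2.INTER_CUBIC))
E
```

```text
8.25 [ 0.532  -0.0735  0.207  -0.4293] [-0.1243 -0.1468] [-0.5374 -0.9767 -1.0699] 0.0007588643539813132
```

View pics/c3.png

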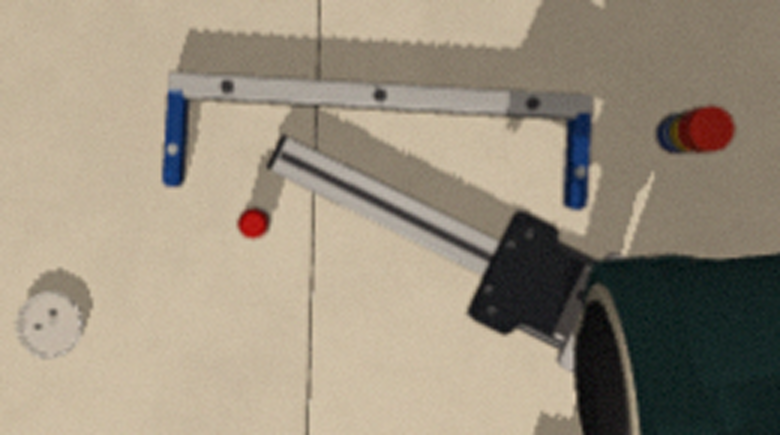

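```bash
python3 - <<'E'
from h import *
np.set_printoptions(precision=4,suppress=True)
A=P(283,137,.025);B=P(267,169,.025);F=P(490,235,.025);print(w2b(A),w2b(B),w2b(F))
d=A-F;print('heading by edge',np.arctan2(d[1],d[0])-np.pi/2)
E
```

```text
[-0.0223  0.0607] [-0.0439  0.07  ] [-0.0791 -0.078 ]
heading by edge -0.41416111847025916
```

Call:
send_rows(targets=[[[0, -0.23, 0], 0, 0], [[0, -0.23, 0], 0, 0], [[0, -0.23, 0], 0, 0], [[0, -0.23, 0], 0, 0], [[0, -0.23, 0], 0, 0], [[0, -0.23, 0], 0, 0], [[0, -0.22, 0], 0, 0], [[0, -0.2, 0], 0, 0]])

```text
t: 9.1
ee_pos: [0.5544, -0.0246, 0.207]
tool_rot: [-3.07, 0.669, 0.0]
contact_force: [-2.0, -3.1, 3.9]
width: 0.0006
grip_force: 1.8
```

```bash
python3 - <<'E'
from h import *
np.set_printoptions(precision=4,suppress=True)
print(sense()['t'],cur(),w2b(cur()[:2]),sense()['contact_force'],sense()['width'])
im,d=snap('top','t4')
i=cv2.imread('pics/t4.png')[205:350,215:475]
cv2.imwrite('pics/c4.png',cv2.resize(i,None,fx=3,fy=3,interpolation=cv2.INTER_CUBIC))
E
```

```text
9.1 [ 0.5544 -0.0246  0.207  -0.4292] [-0.1031 -0.0973] [-1.9529 -3.1092  3.8785] 0.0005840907130145857
```

View pics/c4.png

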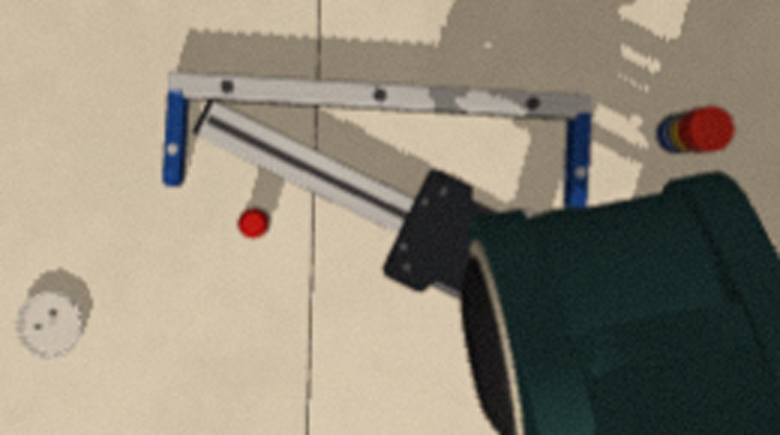

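```bash
python3 - <<'E'
from h import *
np.set_printoptions(precision=4,suppress=True)
A=P(211,103,.025);B=P(195,134,.025);F=P(410,198,.025);print(w2b(A),w2b(B),w2b(F))
d=A-F;hh=np.arctan2(d[1],d[0])-np.pi/2;print('heading by edge',hh)
c=cur();h=-.42;n=np.array([np.cos(h),np.sin(h)]);l=np.array([-n[1],n[0]])
ce=c[:2]+.0125*l+.11*l; print('ctr by push',w2b(ce)); K=w2b(A)
p1=c[:2]-.015*l;p2=p1-.045*n;p3=ce-.045*l-.045*n;p4=ce-.045*l-.0225*n
wp=[(*p1,.207,c[3],2),(*p2,.207,c[3],3),(*p3,.207,h,7),(*p4,.207,h,4)]
# swing about left-back corner; ends slightly past flush
for k in range(1,13):
    g=h+(TH-h)*k/12;a=g-TH
    nb=np.array([np.cos(a),np.sin(a)]);lb=np.array([-nb[1],nb[0]])
    kb=K+(np.array([-.001,K[1]])-K)*k/12
    wp.append((*b2w(*(kb-.155*lb-.033*nb)),.207,g,2))
plan(wp)
E
```

```text
[-0.0025  0.1093] [-0.0235  0.1187] [-0.0577 -0.0245]
heading by edge -0.41704218125640247
ctr by push [-0.0558  0.0168]
0 ([0.0, 0.25, 0.0], np.float64(-0.0))
1 ([0.0, 0.25, 0.0], np.float64(-0.0))
2 ([-0.5, 0.0, 0.0], np.float64(-0.0))
3 ([-0.5, 0.01, 0.0], np.float64(-0.0))
4 ([-0.5, 0.0, 0.0], np.float64(-0.0))
5 ([-0.0, -0.44, 0.0], np.float64(-0.0))
6 ([-0.01, -0.44, 0.0], np.float64(-0.001))
7 ([0.0, -0.44, 0.0], np.float64(-0.0))
0 ([0.0, -0.44, 0.0], np.float64(-0.0))
1 ([-0.0, -0.44, 0.0], np.float64(-0.001))
2 ([-0.0, -0.44, 0.0], np.float64(-0.0))
3 ([-0.0, -0.44, 0.0], np.float64(-0.001))
4 ([0.19, -0.0, 0.0], np.float64(0.0))
5 ([0.18, -0.0, 0.0], np.float64(0.0))
6 ([0.19, -0.0, 0.0], np.float64(0.0))
7 ([0.19, -0.0, 0.0], np.float64(0.0))
0 ([0.14, 0.08, 0.0], np.float64(-0.005))
1 ([0.14, 0.09, 0.0], np.float64(-0.005))
2 ([0.09, 0.02, 0.0], np.float64(-0.005))
3 ([0.08, 0.01, 0.0], np.float64(-0.006))
4 ([0.09, 0.02, 0.0], np.float64(-0.005))
5 ([0.08, 0.02, 0.0], np.float64(-0.005))
6 ([0.09, 0.01, 0.0], np.float64(-0.005))
7 ([0.09, 0.02, 0.0], np.float64(-0.005))
0 ([0.09, 0.02, 0.0], np.float64(-0.005))
1 ([0.08, 0.01, 0.0], np.float64(-0.006))
2 ([0.09, 0.02, 0.0], np.float64(-0.005))
3 ([0.09, 0.02, 0.0], np.float64(-0.005))
4 ([0.09, 0.02, 0.0], np.float64(-0.005))
5 ([0.08, 0.01, 0.0], np.float64(-0.006))
6 ([0.09, 0.02, 0.0], np.float64(-0.005))
7 ([0.09, 0.02, 0.0], np.float64(-0.005))
0 ([0.08, 0.01, 0.0], np.float64(-0.005))
1 ([0.09, 0.02, 0.0], np.float64(-0.006))
2 ([0.09, 0.02, 0.0], np.float64(-0.005))
3 ([0.08, 0.01, 0.0], np.float64(-0.005))
4 ([0.09, 0.02, 0.0], np.float64(-0.005))
5 ([0.09, 0.02, 0.0], np.float64(-0.006))
6 ([0.09, 0.02, 0.0], np.float64(-0.005))
7 ([0.08, 0.01, 0.0], np.float64(-0.005))
```

Call:
send_rows(targets=[[[0, 0.25, 0], 0, 0], [[0, 0.25, 0], 0, 0], [[-0.5, 0, 0], 0, 0], [[-0.5, 0, 0], 0, 0], [[-0.5, 0, 0], 0, 50], [[0, -0.44, 0], 0, 100], [[0, -0.44, 0], 0, 100], [[0, -0.44, 0], 0, 100]])

```text
t: 9.95
ee_pos: [0.5243, 0.0166, 0.2071]
tool_rot: [-3.069, 0.67, -0.001]
contact_force: [0.1, 0.4, 0.9]
width: 0.0289
grip_force: 0.0
```

Call:
send_rows(targets=[[[0, -0.44, 0], 0, 100], [[0, -0.44, 0], 0, 100], [[0, -0.44, 0], 0, 100], [[0, -0.44, 0], -0.002, 100], [[0.19, 0, 0], 0, 100], [[0.18, 0, 0], 0, 100], [[0.19, 0, 0], 0, 100], [[0.19, 0, 0], 0, 100]])

```text
t: 10.75
ee_pos: [0.5664, 0.0538, 0.2069]
tool_rot: [3.071, -0.661, -0.0]
contact_force: [-0.9, -0.6, -0.3]
width: 0.0922
grip_force: 0.0
```

Call:
send_rows(targets=[[[0.14, 0.02, 0], -0.005, 100], [[0.14, 0.02, 0], -0.005, 100], [[0.09, 0.02, 0], -0.005, 100], [[0.08, 0.01, 0], -0.006, 100], [[0.09, 0.02, 0], -0.005, 100], [[0.08, 0.01, 0], -0.005, 100], [[0.09, 0.01, 0], -0.005, 100], [[0.09, 0.02, 0], -0.005, 100]])

```text
t: 11.55
ee_pos: [0.587, 0.0423, 0.2069]
tool_rot: [3.108, -0.458, -0.0]
contact_force: [-2.7, -0.6, -0.5]
width: 0.0941
grip_force: 1.1
```

Call:
send_rows(targets=[[[0.09, 0.02, 0], -0.005, 100], [[0.08, 0.01, 0], -0.006, 100], [[0.09, 0.02, 0], -0.005, 100], [[0.09, 0.01, 0], -0.005, 100], [[0.09, 0.02, 0], -0.005, 100], [[0.08, 0.01, 0], -0.006, 100], [[0.09, 0.02, 0], -0.005, 100], [[0.09, 0.01, 0], -0.005, 100]])

```text
t: 12.35
ee_pos: [0.6066, 0.0339, 0.2069]
tool_rot: [-3.131, 0.253, 0.0]
contact_force: [-1.8, 0.6, -0.9]
width: 0.0939
grip_force: 1.0
```

```bash
python3 - <<'E'
from h import *
np.set_printoptions(precision=4,suppress=True)
print(sense()['t'],cur(),w2b(cur()[:2]),sense()['contact_force'],sense()['width'])
im,d=snap('top','t5')
i=cv2.imread('pics/t5.png')[205:350,215:475]
cv2.imwrite('pics/c5.png',cv2.resize(i,None,fx=3,fy=3,interpolation=cv2.INTER_CUBIC))
E
```

```text
12.35 [ 0.6066  0.0339  0.2069 -0.161 ] [-0.0524 -0.0375] [-1.8248  0.6076 -0.9464] 0.09386815353039306
```

View pics/c5.png

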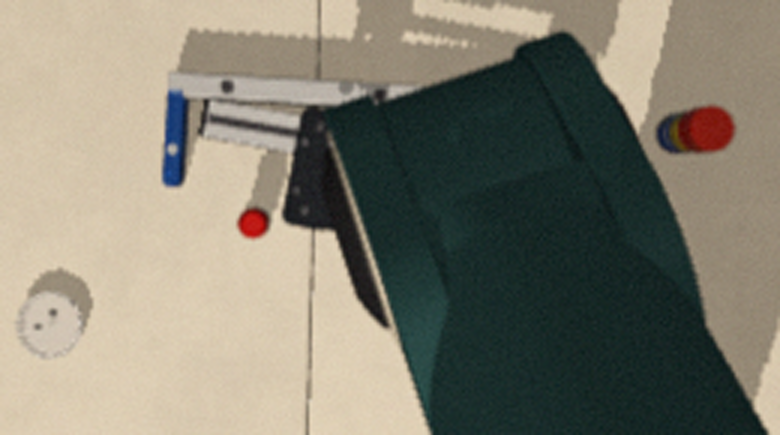

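Call:
send_rows(targets=[[[0.09, 0.01, 0], -0.005, 100], [[0.09, 0.01, 0], -0.006, 100], [[0.09, 0.01, 0], -0.005, 100], [[0.08, 0.01, 0], -0.005, 100], [[0.09, 0.01, 0], -0.005, 100], [[0.09, 0.01, 0], -0.006, 100], [[0.08, 0.01, 0], -0.005, 100], [[0.06, 0, 0], -0.005, 100]])

```text
t: 13.2
ee_pos: [0.6261, 0.0297, 0.2069]
tool_rot: [3.141, -0.045, -0.002]
contact_force: [-10.7, -1.6, 8.2]
width: 0.0938
grip_force: 5.9
```

Call:
send_rows(targets=[[[0.04, 0, 0], 0, 100], [[0.04, 0, 0], 0, 100], [[0.03, 0, 0], 0, 100], [[0, 0, 0], 0, 100], [[0, 0, 0], 0, 100], [[0, 0, 0], 0, 100], [[0, 0, 0], 0, 100], [[0, 0, 0], 0, 100]])

```text
t: 14.0
ee_pos: [0.6273, 0.03, 0.2064]
tool_rot: [3.14, -0.046, -0.011]
contact_force: [-27.4, -0.8, 20.6]
width: 0.094
grip_force: 14.1
```

```bash
python3 - <<'E'
from h import *
np.set_printoptions(precision=4,suppress=True)
print(sense()['t'],cur(),w2b(cur()[:2]),sense()['contact_force'],sense()['moment'])
E
```

```text
14.0 [ 0.6273  0.03    0.2064 -0.029 ] [-0.0316 -0.0409] [-27.41    -0.7927  20.6098] [0.0125 6.4859 0.414 ]
```

Call:
send_rows(targets=[[[-0.1, 0, 0], 0, 100], [[-0.15, 0, 0], 0, 100], [[-0.3, 0, 0], 0, 100], [[-0.5, 0, 0], 0, 100], [[-0.5, 0, 0], 0, 100], [[0, 0, -0.8], 0, 100], [[0, 0, -0.9], 0, 100], [[0, 0, -0.9], 0, 100]])

```text
t: 14.8
ee_pos: [0.5826, 0.0311, 0.2859]
tool_rot: [-3.141, 0.047, -0.0]
contact_force: [0.1, 0.5, 0.7]
width: 0.094
grip_force: 0.0
```

Call:
send_rows(targets=[[[-0.6, 0.5, -0.6], 0, 100], [[-0.7, 0.8, -0.6], 0, 100], [[-0.7, 0.9, -0.6], 0, 100], [[-0.7, 0.9, -0.6], 0, 100], [[-0.7, 0.9, 0], 0, 100], [[-0.5, 0.9, 0], 0, 100], [[-0.3, 0.9, 0], 0, 100], [[0, 0.5, 0], 0, 100]])

```text
t: 15.6
ee_pos: [0.4498, -0.1559, 0.3572]
tool_rot: [3.14, -0.051, 0.001]
contact_force: [0.5, 0.6, 0.3]
width: 0.094
grip_force: 0.0
```

```bash
python3 - <<'E'
from h import *
np.set_printoptions(precision=4,suppress=True)
print(sense()['t'],cur(),sense()['contact_force'])
im,d=snap('top','t6')
i=cv2.imread('pics/t6.png')[205:350,215:475]
cv2.imwrite('pics/c6.png',cv2.resize(i,None,fx=3,fy=3,interpolation=cv2.INTER_CUBIC))
E
```

```text
15.6 [ 0.4498 -0.1559  0.3572 -0.0325] [0.4819 0.5549 0.3005]
```

View pics/c6.png

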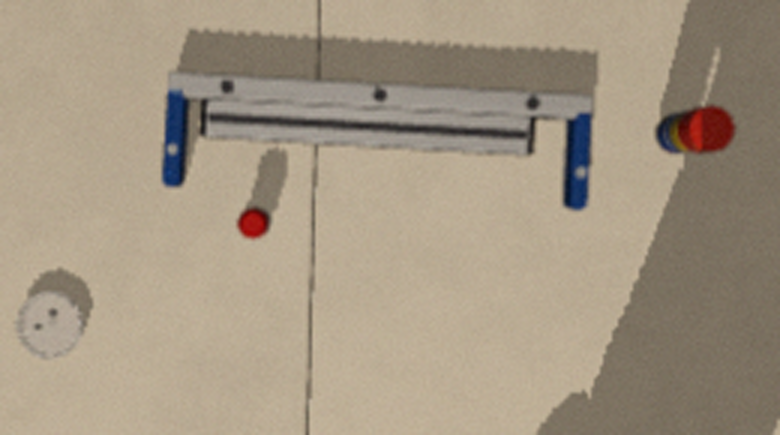

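The bar lies flush along the rail (crop columns 203 to 533, rail front edge at about rows 99 to 118), between the stops and behind the post. The dish and glue stick are unmoved, and the hand is clear.

```bash
python3 -c "
from cell import robot
print(robot.sign_off())"
```

```text
the job is handed in; nothing more can be done
None
```

The bar is parked flush along the back rail, behind the post and between the two end stops; the dish and glue stick show no movement, the arm never went near the bottle (not re-checked), the hand is clear, and the job was handed in at about 16 s.

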